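Check the hinged soap tins and reject the stiff one

ROBOT

A 6-joint arm with a two-finger parallel gripper is mounted at the origin on the work surface. World frame = base frame: x ahead of the robot, y to its left, z up, the work surface at z = 0. Lengths are in mm, angles in rad, forces in N, time in s.
With the tool pointing down it reaches from about 275 to 775 mm from the base axis. Payload 14.6 kg.
Tool frame: the origin (TCP) lies midway between the tips of the shut fingers; the grasp point (between the pads) lies 19 mm behind it; z points along the fingers, y is the line along which they close (so a half turn about z gives the same grasp; the last joint's range is limited). The gripper opens to 85 mm and grips with 20 to 120 N. Pads are 22 mm wide; open, the fingers measure 114 mm over their backs; the gripper's body (76 mm by 85 mm) begins 54 mm behind the grasp point. The pads swing forward as they close: fully open they stand 13 mm farther back than shut.
Start: joints at [0.979, 0.263, -0.048, 1.259, 0, 1.415], TCP at [222.102, 475.709, 231.278] pointing down, gripper open.
Joint ranges: [-2.65, 2.65], [-0.89, 1.7], [-1.18, 1.37], [-2.13, 2.11], [-1.35, 1.29], [-3.14, 3.14]. Speed limits (rad/s): [1.89, 1.89, 2.57, 2.79, 3.14, 3.14].

INTERFACE

Orientations are given as a 3x3 rotation matrix whose columns are the frame's x, y, z axes.
In Python, from workcell import r gives the robot as it stands.
- The arm moves only by the tool step_arm, never from a script. Its argument "targets" is a list of rows, each a list of 6 numbers: the shift along the tool's x, y, z in mm, then the turn, a rotation vector about the tool's x, y, z in rad. A call has 1 to 20 rows; each row is the pose to reach, as a shift and turn from the pose commanded when the call began, along the tool's axes at that moment; what a row does not reach only later rows make up. A row lasts 1/12 s, in which the tool goes at most 41.7 mm and 7.16 degrees, less where a joint would pass 70% of its speed; a pose out of reach is approached as far as the arm can. A call with a gripper value outside its range is refused whole. "gripper" is the opening, from 0 (shut) to 1 (fully open), set as the call begins (left out, the last holds). The fingers move at their own pace and stop on an object; "grip_force" is the grip in N (left out, the last holds). Time passes only in rows, so rows that repeat a pose let the fingers close. It gives the time, the measured TCP pose, the force, the opening and the grip force at its end, in the units of the state.
- r.observe(): the state, without advancing time (a new reading comes with each control period).
- r.snapshot(name): name is "side" or "top"; returns (picture, depth): 384x512x3 uint8, red, green, blue; 384x512 float32, mm along the optical axis (not along the pixel's ray), 0 where there is no reading.
- r.get_calibration(name): a dict with "fovy" (degrees; the focal length in pixels is half the picture's height over the tangent of half this angle, whatever the lens; pixels are square), "cx", "cy" (the principal point, pixels), "position" and "orientation" of the camera in the world. Camera axes: x right, y up, looking along -z (the intrinsics and any distortion apply to the point x, -y, -z); pixel columns grow to the right and rows downward; lengths in mm; the calibration is good to about 2 mm. A picture is of the moment at which its call begins. get_calibration takes no time and is no camera call.
- r.hand_in(): hands the job in; it is judged then, once.
Trained networks look in the newest picture that a camera, given by its name, has taken for a name from the list of things; names that differ only in an ending like _2 or _b are one class to them, and where a whole thing is asked for, a point or a joint stands for the part that bears it (a point fixed in the world has none). Each returns a list of dicts, best first, with "p" (0 to 1); they miss things now and then, are a little off and sometimes report something else, mostly with a low value. They report only what shows in the picture. A call takes as long as a camera call.
- r.regions_of(camera, name): "region" (384x512 bool, what is visible of it) and "rect" ([left, top, right, bottom] in pixels, round what is visible of it).
- r.place_of(camera, name): "position" ([row, column] in pixels: a listed point, or the origin of a listed thing).
The state is a dict: "time": time; "joint_pos": joint angles; "dq": joint speeds; "effort": joint torques, N m; "ee_pos": TCP position; "eef_rot": TCP orientation; "wrist_force": force on the tool from outside, world axes, zero at the start; "torque": the same for the moment, N m; "finger_gap": opening from 0.0 (shut) to 1.0 (fully open); "gripper_force": force on a finger pad.
Only numpy, scipy, OpenCV 4.12 (cv2) and the standard library are available. Lean on these libraries where they do the work, as an engineer would, in place of code of your own. Each camera call takes 0.05 s, during which the arm holds its last target. There are 200 camera calls.

TASK

Three alike hinged soap tins stand in a row under the water pipe and one of them has a stiff hinge: going from the robot's left to its right, raise each lid by its knob to about 45 degrees or more, to find out which one does not drop shut by itself when let go. Shut the stiff tin and set it down gently, flat inside the empty metal tray. Leave the two good tins standing where they are, lids shut, and do not disturb the jug, cup or soap dish.

Things in the scene. Friction and masses are not known exactly. Their poses are not given: they have to be found in the camera images.
- pipe: fixed steel water pipe, 18 mm thick, its axis 190 mm above the ledge, 420 mm long along y, on a post at each end. Origin on the ledge under its middle; x points away from the robot. The tins stand under it at about y = +115, 0, -115 mm, centres 10 to 25 mm nearer the robot; no room for an upright gripper: reach in from the robot's side, tilted about 30 degrees
- tray_in (a point): shallow fixed rectangular aluminium tray, empty, on the robot's right of the pipe, 170 mm (x) by 150 mm (y) outside, walls 4 mm thick and 14 mm high over the ledge. This point is the centre of its inner floor, 4 mm above the ledge
- tin_a_mid (a point): loose hinged steel soap tin with a soap bar fixed inside, 0.3 to 0.45 kg, 80 mm (x) by 56 mm (y) by 32 mm high with the lid shut (base 26 mm, lid 6 mm); the three tins look alike. This point is the tin's centre, half-way up (16 mm above its underside). x points to the hinge, away from the robot; z up
- tin_a_hinge (a point): middle of this tin's hinge line, which runs along the tin's y: 40 mm towards +x from the tin's centre, 10 mm above it
- tin_a_knob (a point): centre of the ball knob, 14 mm in diameter, on a short 6 mm thick stem that rises at 45 degrees towards the robot from the middle of the lid's front edge; pinch the ball along the tin's y: it turns between the pads. With the lid shut it lies 98 mm towards -x from the hinge and 22 mm above the hinge line (48 mm above the ledge). Moves with the lid
- tin_a_lid (a joint): angle of this tin's lid, rad: 0 shut, grows as the front edge rises, stops at 1.2. A free lid let go at any angle drops shut at once by its weight; the stiff one stays where it is left (friction about 0.05 N m) and must be pushed or led down again
- tin_b_mid (a point): loose hinged steel soap tin with a soap bar fixed inside, 0.3 to 0.45 kg, 80 mm (x) by 56 mm (y) by 32 mm high with the lid shut (base 26 mm, lid 6 mm); the three tins look alike. This point is the tin's centre, half-way up (16 mm above its underside). x points to the hinge, away from the robot; z up
- tin_b_hinge (a point): middle of this tin's hinge line, which runs along the tin's y: 40 mm towards +x from the tin's centre, 10 mm above it
- tin_b_knob (a point): centre of the ball knob, 14 mm in diameter, on a short 6 mm thick stem that rises at 45 degrees towards the robot from the middle of the lid's front edge; pinch the ball along the tin's y: it turns between the pads. With the lid shut it lies 98 mm towards -x from the hinge and 22 mm above the hinge line (48 mm above the ledge). Moves with the lid
- tin_b_lid (a joint): angle of this tin's lid, rad: 0 shut, grows as the front edge rises, stops at 1.2. A free lid let go at any angle drops shut at once by its weight; the stiff one stays where it is left (friction about 0.05 N m) and must be pushed or led down again
- tin_c_mid (a point): loose hinged steel soap tin with a soap bar fixed inside, 0.3 to 0.45 kg, 80 mm (x) by 56 mm (y) by 32 mm high with the lid shut (base 26 mm, lid 6 mm); the three tins look alike. This point is the tin's centre, half-way up (16 mm above its underside). x points to the hinge, away from the robot; z up
- tin_c_hinge (a point): middle of this tin's hinge line, which runs along the tin's y: 40 mm towards +x from the tin's centre, 10 mm above it
- tin_c_knob (a point): centre of the ball knob, 14 mm in diameter, on a short 6 mm thick stem that rises at 45 degrees towards the robot from the middle of the lid's front edge; pinch the ball along the tin's y: it turns between the pads. With the lid shut it lies 98 mm towards -x from the hinge and 22 mm above the hinge line (48 mm above the ledge). Moves with the lid
- tin_c_lid (a joint): angle of this tin's lid, rad: 0 shut, grows as the front edge rises, stops at 1.2. A free lid let go at any angle drops shut at once by its weight; the stiff one stays where it is left (friction about 0.05 N m) and must be pushed or led down again
- jug: ribbed steel jug, 110 mm wide, 140 mm high, handle at its own +y; bystander, to be left alone. Origin at the centre of its underside
- cup: clear glass cup, 70 mm wide, 90 mm high; bystander, to be left alone. Origin at the centre of its underside
- soap_dish: yellow soap bar on a white ceramic dish, 120 by 85 mm, 36 mm high; bystander, to be left alone. Origin at the centre of its underside

How it is judged:
By the outcome, as a careful person would: the job done as asked, in the order asked, and still so for the second after the job is handed in, with the robot touching nothing.
It also fails if it takes over 72 s, if anything falls off the work surface, if the arm or the gripper's body presses on something with over 40 N, if the wrist force passes 120 N, or if a joint passes its speed limit or range.

## Working session

There is one attempt and no reset: what is moved stays moved. The work goes in short steps, Python scripts to look and compute and a tool call to move; the robot and the scene stay as the last step left them, time stands still between calls to the robot, and variables do not carry over. Pictures are saved under pics/ and viewed, at most 10 in all, crops included, and the job is handed in when it is done.

Besides the shell and the picture viewer there is one more tool, called by a JSON object that holds its "name" and its "arguments", one argument or row to a line. step_arm: Moves the arm, as the interface text tells. Its arguments: {"type":"object","properties":{"targets":{"type":"array"},"gripper":{"type":"number"},"grip_force":{"type":"number"}},"required":["targets"]}

```bash
ls; mkdir -p pics; cat > h.py <<'E'
import numpy as np, cv2
from workcell import r
def cam(n):
    c=r.get_calibration(n); f=192/np.tan(np.radians(c['fovy'])/2)
    return c,f,np.array(c['position'],float),np.array(c['orientation'],float)
def ray(n,row,col):
    c,f,p,R=cam(n); d=R@np.array([(col-c['cx'])/f,-(row-c['cy'])/f,-1.0]); return p,d
def at_depth(n,row,col,D): p,d=ray(n,row,col); return p+d*D
def at_z(n,row,col,z): p,d=ray(n,row,col); return p+d*(z-p[2])/d[2]
def tri(a,b):
    p,d=ray(*a);q,e=ray(*b);d=d/np.linalg.norm(d);e=e/np.linalg.norm(e)
    s=np.linalg.lstsq(np.c_[d,-e],q-p,rcond=None)[0]
    A=p+s[0]*d;B=q+s[1]*e;return (A+B)/2,np.linalg.norm(A-B)
E
python3 - <<'E'
from h import *
np.set_printoptions(precision=1,suppress=True)
ims=[]
for n in('side','top'):
    im,d=r.snapshot(n);cv2.imwrite(f'pics/{n}0.png',im[:,:,::-1]);np.save(f'{n}0.npy',d)
    print(r.get_calibration(n))
    for k in ['pipe','tray_in','tin_a_mid','tin_a_knob','tin_a_hinge','jug','cup','soap_dish']:
        for o in r.place_of(n,k): 
            ro,co=o['position']; D=d[int(min(383,max(0,ro))),int(min(511,max(0,co)))]
            if o['p']>.2: print(n,k,round(o['p'],2),np.array(o['position']),at_depth(n,ro,co,D))
print(r.observe())
E
```

```text
pics
{'fovy': 54.76780014939476, 'cx': 258.2517170963236, 'cy': 191.66835943795675, 'position': array([ 219.2, -531.8,  729. ]), 'orientation': array([[ 0.9,  0.3, -0.4],
       [-0.5,  0.6, -0.6],
       [ 0. ,  0.7,  0.7]])}
side tray_in 0.91 [359.1 333.1] [ 510.5 -356.6    3.3]
side tin_a_mid 0.56 [150.8 150.5] [425.  418.9  33.8]
side tin_a_knob 0.77 [235.7 243.6] [494.7 -36.4  54.1]
side tin_a_hinge 0.88 [221.7 276.6] [618.7   4.4  -5.4]
side jug 0.82 [150.9 153.4] [433.4 417.9  30.9]
side cup 0.87 [152.3 242.2] [670.4 279.8  25.6]
side cup 0.49 [235.3 244.4] [497.9 -34.5  51.7]
side soap_dish 0.82 [194.6 307. ] [724.5  17.2  32.9]
side soap_dish 0.23 [224.7 273.2] [586.3 -25.9  30.4]
{'fovy': 53.41951531183799, 'cx': 248.06537814769686, 'cy': 186.5481587723918, 'position': array([ 408.1,   58. , 1299.3]), 'orientation': array([[ 0. ,  1. , -0.1],
       [-1. ,  0. ,  0. ],
       [ 0. ,  0.1,  1. ]])}
top tray_in 0.96 [212.1 365.4] [ 519.9 -347.5    3.5]
top tray_in 0.36 [160.9 177.4] [678.8 300.    9.6]
top tin_a_mid 0.68 [201.8 272.9] [543.6 -29.8  32.6]
top tin_a_knob 0.34 [207.  207.9] [520.4 186.   33.8]
top tin_a_hinge 0.67 [222.9 237.3] [471.8  87.5   3.2]
top tin_a_hinge 0.63 [189.6 269. ] [561.   -6.2 200.4]
top jug 0.6 [230.9 121.4] [433.5 458.6  59.5]
top cup 0.62 [161.4 175.6] [677.8 306.9   5.2]
top cup 0.52 [224.8 202.6] [462.4 204.9  -0.1]
top soap_dish 0.73 [146.5 255.2] [729.8  33.8  38.5]
{'time': 0.9, 'joint_pos': array([ 1. ,  0.3, -0. ,  1.3,  0. ,  1.4]), 'dq': array([-0., -0.,  0., -0., -0., -0.]), 'effort': array([  0. , -63.7,  38.5,   0. ,   0. ,   0. ]), 'ee_pos': array([222.1, 475.7, 231.3]), 'eef_rot': array([[-0.9,  0.4,  0. ],
       [ 0.4,  0.9,  0. ],
       [ 0. ,  0. , -1. ]]), 'wrist_force': array([ 0.1, -0.5, -0.1]), 'torque': array([-0. , -0. ,  0.1]), 'gripper_force': 0.0, 'finger_gap': 0.9986857459946636}
```

View pics/side0.png

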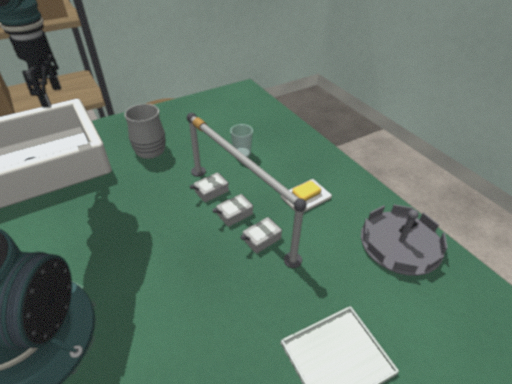

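View pics/top0.png

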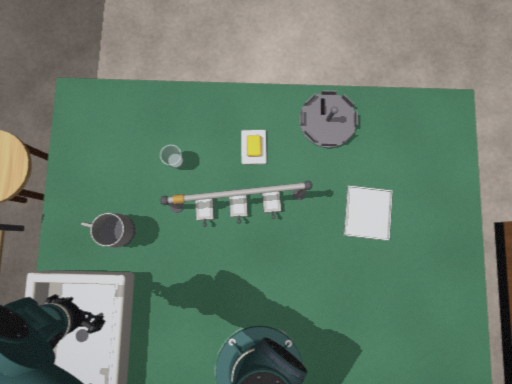

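```bash
python3 - <<'E'
from h import *
np.set_printoptions(precision=1,suppress=True)
o=r.observe();print(o['joint_pos'].round(4),o['eef_rot'].round(4))
for n in('side','top'):
    for k in ['tin_a_mid','tin_b_mid','tin_c_mid','tin_a_knob','tin_b_knob','tin_c_knob','tin_a_hinge','pipe']:
        z={'mid':16,'nob':48,'nge':26,'ipe':0}[k[-3:]]
        print(n,k,[(round(o['p'],2),np.array(o['position']).round(1),at_z(n,*o['position'],z)) for o in r.place_of(n,k)])
    for k in['tin_a_mid']: print(n,[(round(o['p'],2),o['rect'],o['region'].sum()) for o in r.regions_of(n,k)])
E
```

```text
[ 1.   0.3 -0.   1.3  0.   1.4] [[-0.9  0.4  0. ]
 [ 0.4  0.9  0. ]
 [ 0.   0.  -1. ]]
side tin_a_mid [(0.56, array([150.8, 150.5]), array([430.2, 443.2,  16. ]))]
side tin_b_mid [(0.72, array([185.7, 211.5]), array([523.4, 198.6,  16. ]))]
side tin_c_mid [(0.84, array([206.1, 233.3]), array([537.8,  95.4,  16. ]))]
side tin_a_knob [(0.77, array([235.7, 243.6]), array([497.2, -31.9,  48. ]))]
side tin_b_knob [(0.75, array([208.2, 232.6]), array([518.3,  61.6,  48. ])), (0.69, array([185. , 190.8]), array([462.5, 196.8,  48. ]))]
side tin_c_knob [(0.68, array([212.4, 211.7]), array([465.8,  75.4,  48. ]))]
side tin_a_hinge [(0.88, array([221.7, 276.6]), array([601.7, -18.5,  26. ]))]
side pipe []
side [(0.56, [245.3, 218.9, 281.9, 251.0], np.int64(851))]
top tin_a_mid [(0.68, array([201.8, 272.9]), array([545.4, -31. ,  16. ]))]
top tin_b_mid [(0.79, array([205.7, 206.1]), array([526.2, 194. ,  16. ])), (0.66, array([216.6, 273.4]), array([495.5, -33.5,  16. ]))]
top tin_c_mid [(0.72, array([204.2, 235.8]), array([533.9,  94.1,  16. ]))]
top tin_a_knob [(0.34, array([207. , 207.9]), array([519.1, 184.6,  48. ]))]
top tin_b_knob [(0.89, array([226.6, 202.7]), array([454.6, 198.9,  48. ]))]
top tin_c_knob [(0.56, array([220.4, 236.3]), array([477.7,  90. ,  48. ]))]
top tin_a_hinge [(0.67, array([222.9, 237.3]), array([470.7,  86.9,  26. ])), (0.63, array([189.6, 269. ]), array([585.3, -16.4,  26. ]))]
top pipe []
top [(0.72, [264.8, 193.6, 282.7, 217.9], np.int64(383)), (0.46, [196.9, 195.4, 216.3, 228.1], np.int64(360))]
```

```bash
python3 - <<'E'
from h import *
s=cv2.imread('pics/side0.png');t=cv2.imread('pics/top0.png')
a=cv2.resize(s[165:270,180:315],None,fx=5.5,fy=5.5,interpolation=cv2.INTER_CUBIC)[:, :742]
cv2.imwrite('pics/c1.png',a[:600])
b=cv2.resize(t[178:233,190:290],None,fx=8,fy=8,interpolation=cv2.INTER_CUBIC)
cv2.imwrite('pics/c2.png',b)
E
```

```text
(no output)
```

View pics/c1.png

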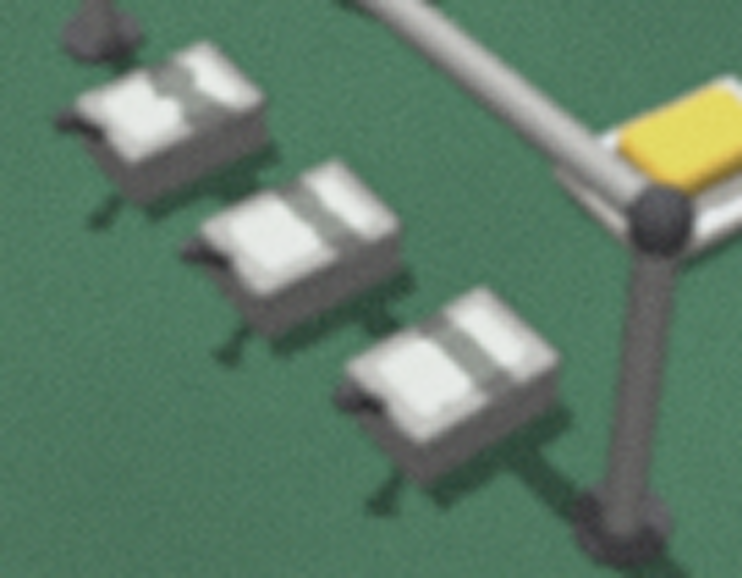

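View pics/c2.png

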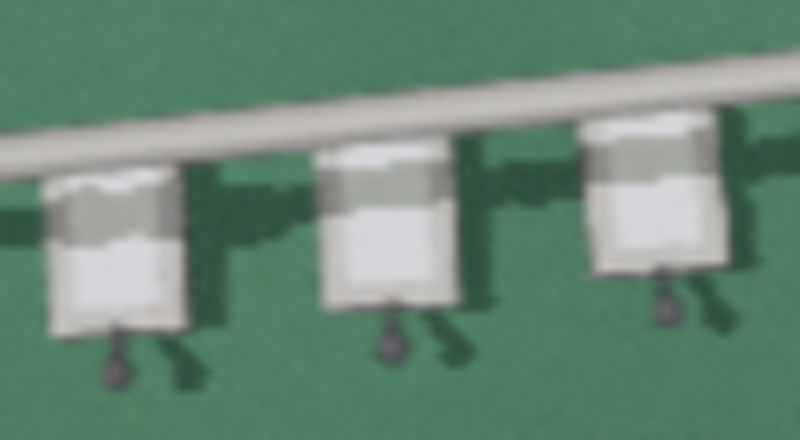

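```bash
python3 - <<'E'
from h import *
np.set_printoptions(precision=1,suppress=True)
T=lambda x,y:('top',(y+.5)/8-.5+178,(x+.5)/8-.5+190)
S=lambda x,y:('side',(y+.5)/5.5-.5+165,(x+.5)/5.5-.5+180)
K=[((116,373),(68,120)),((392,346),(192,248)),((668,310),(347,395))]
F=[((52,337),(75,105),(190,330),(135,165)),((322,308),(200,232),(462,304),(263,292)),((594,272),(345,367),(730,268),(420,440))]
B=[(268,98),(402,228),(560,358)]
for k,f,b in zip(K,F,B):
    print('knob',tri(T(*k[0]),S(*k[1])), at_z(*T(*k[0]),48),at_z(*S(*k[1]),48))
    fl,fr=tri(T(*f[0]),S(*f[1])),tri(T(*f[2]),S(*f[3]))
    print(' FL',fl,'FR',fr)
    P=[at_z(*T(*f[0]),32)[:2],at_z(*T(*f[2]),32)[:2],at_z(*S(*f[1]),32)[:2],at_z(*S(*f[3]),32)[:2],at_z(*S(*b),32)[:2]]
    print(' top',P[0],P[1],'side',P[2],P[3],P[4],'yaw',np.degrees(np.arctan2(P[0]-P[1],[1,1])),np.degrees(np.arctan2(*(P[4]-P[3])[::-1])),np.degrees(np.arctan2(-(P[0]-P[1])[0],(P[0]-P[1])[1])))
# tray by top depth / segmentation
o=r.regions_of('top','tray_in');
import sys
for n in('top','side'):
  for q in r.place_of(n,'tray_in')[:1]: print(n,at_z(n,*q['position'],4))
im=cv2.imread('pics/top0.png');m=(im[180:245,340:400].min(2)>150).astype(np.uint8)
c=max(cv2.findContours(m,0,2)[0],key=cv2.contourArea);box=cv2.boxPoints(cv2.minAreaRect(c))+[340,180]
for x,y in box: print('tray',at_z('top',y,x,14))
# pipe
for x in(0,400,799): print('pipe',[at_z(*T(x,y),190) for y in {0:[133,178],400:[97,135],799:[52,97]}[x]])
E
```

```text
knob (array([463.6, 195. ,  43.6]), np.float64(1.8414742521980878)) [462.5 194.8  48. ] [462.9 190.   48. ]
 FL (array([478.6, 224.4,  24. ]), np.float64(1.5599553574042615)) FR (array([484. , 166.5,  26. ]), np.float64(3.8821243838292667))
 top [477.4 223.6] [481.8 166.6] side [476.3 215.6] [483.5 160. ] [563.5 170.7] yaw [-77.2  89. ] 7.600986541428787 4.41931131986921
knob (array([476.9,  82.5,  45.7]), np.float64(0.4640374389660715)) [476.5  82.5  48. ] [476.2  80.3  48. ]
 FL (array([493.8, 112.5,  21. ]), np.float64(1.5660960403585469)) FR (array([496.9,  53.8,  31.1]), np.float64(2.782840424718984))
 top [492.3 112.3] [495.5  54.3] side [490.3 102.3] [497.8  52.6] [574.7  55.6] yaw [-72.6  89. ] 2.253352757800154 3.1559379949515742
knob (array([494.9, -30.5,  45.2]), np.float64(1.0462993557677358)) [494.2 -30.1  48. ] [494.2 -32.7  48. ]
 FL (array([511. ,  -0.6,  24.3]), np.float64(0.29051915281693047)) FR (array([514.8, -57.4,  30.2]), np.float64(2.7324471788134628))
 top [510.3  -0.2] [513.4 -56.7] side [508.   -6.4] [515.4 -59.1] [594.  -51.2] yaw [-72.5  89. ] 5.729220104778915 3.209771406906436
top [ 519.9 -347.3    4. ]
side [ 510.2 -356.8    4. ]
tray [ 436.8 -269.9   14. ]
tray [ 608.8 -285.    14. ]
tray [ 601.  -438.9   14. ]
tray [ 429.3 -420.9   14. ]
pipe [array([542.6, 225.4, 190. ]), array([526.1, 224.6, 190. ])]
pipe [array([559.9,  79.5, 190. ]), array([545.8,  79.1, 190. ])]
pipe [array([580.5, -66.7, 190. ]), array([563.8, -66.9, 190. ])]
```

```bash
cat >> h.py <<'E'
from scipy.spatial.transform import Rotation as Ro
np.set_printoptions(precision=3,suppress=True)
def rot(yaw,tilt):
    s,c=np.sin(np.radians(tilt)),np.cos(np.radians(tilt))
    return Ro.from_euler('z',yaw,degrees=True).as_matrix()@np.array([[-c,0,s],[0,1,0],[-s,0,-c]])
def row(p,yaw,tilt,start=None):
    o=r.observe(); p0,R0=start or (np.array(o['ee_pos']),np.array(o['eef_rot']))
    R=rot(yaw,tilt); a=np.r_[R0.T@(np.array(p)-p0),Ro.from_matrix(R0.T@R).as_rotvec()]
    print([round(v,1) for v in a[:3]]+[round(v,3) for v in a[3:]],'dist',np.linalg.norm(a[:3]).round(),'deg',np.degrees(np.linalg.norm(a[3:])).round())
    return np.array(p,float),R
def arc(ths,tilt,R=100.4,a0=np.arctan2(22,98)):
    t=np.radians(tilt)
    for th in ths:
        dx=R*(np.cos(a0)-np.cos(a0+th));dz=R*(np.sin(a0+th)-np.sin(a0))
        print([round(-np.cos(t)*dx-np.sin(t)*dz,1),0,round(np.sin(t)*dx-np.cos(t)*dz,1),0,0,0])
KN=dict(L=[463,193,46.5],M=[476.5,81.5,46.5],R=[494.5,-31.5,46.5])
E
python3 - <<'E'
from h import *
k=np.array(KN['L']);z=rot(4,42)[:,2]
s=row(k+(14-70)*z+[0,0,60],4,42)
s=row(k+(14-70)*z,4,42,s); row(k+14*z,4,42,s)
arc(np.linspace(.1,.92,12),42)
E
```

```text
[np.float64(-305.1), np.float64(-172.5), np.float64(83.2), np.float64(-0.186), np.float64(-0.717), np.float64(-0.483)] dist 360.0 deg 51.0
[np.float64(40.1), np.float64(0.0), np.float64(44.6), np.float64(0.0), np.float64(0.0), np.float64(0.0)] dist 60.0 deg 0.0
[np.float64(-0.0), np.float64(-0.0), np.float64(70.0), np.float64(0.0), np.float64(0.0), np.float64(0.0)] dist 70.0 deg 0.0
[np.float64(-8.5), 0, np.float64(-5.4), 0, 0, 0]
[np.float64(-15.1), 0, np.float64(-8.8), 0, 0, 0]
[np.float64(-22.0), 0, np.float64(-11.8), 0, 0, 0]
[np.float64(-29.1), 0, np.float64(-14.2), 0, 0, 0]
[np.float64(-36.3), 0, np.float64(-16.1), 0, 0, 0]
[np.float64(-43.7), 0, np.float64(-17.5), 0, 0, 0]
[np.float64(-51.1), 0, np.float64(-18.3), 0, 0, 0]
[np.float64(-58.6), 0, np.float64(-18.5), 0, 0, 0]
[np.float64(-66.1), 0, np.float64(-18.2), 0, 0, 0]
[np.float64(-73.5), 0, np.float64(-17.3), 0, 0, 0]
[np.float64(-80.8), 0, np.float64(-15.9), 0, 0, 0]
[np.float64(-88.0), 0, np.float64(-13.9), 0, 0, 0]
```

{"name": "step_arm", "arguments": {
  "targets": [
    [-305, -172.5, 83, -0.186, -0.717, -0.483],
    [-305, -172.5, 83, -0.186, -0.717, -0.483],
    [-305, -172.5, 83, -0.186, -0.717, -0.483],
    [-305, -172.5, 83, -0.186, -0.717, -0.483],
    [-305, -172.5, 83, -0.186, -0.717, -0.483],
    [-305, -172.5, 83, -0.186, -0.717, -0.483],
    [-305, -172.5, 83, -0.186, -0.717, -0.483],
    [-305, -172.5, 83, -0.186, -0.717, -0.483],
    [-305, -172.5, 83, -0.186, -0.717, -0.483],
    [-305, -172.5, 83, -0.186, -0.717, -0.483],
    [-305, -172.5, 83, -0.186, -0.717, -0.483],
    [-305, -172.5, 83, -0.186, -0.717, -0.483],
    [-305, -172.5, 83, -0.186, -0.717, -0.483],
    [-305, -172.5, 83, -0.186, -0.717, -0.483],
    [-305, -172.5, 83, -0.186, -0.717, -0.483]
  ],
  "gripper": 0.5,
  "grip_force": 20
}}

```text
time: 3.2
ee_pos: [425.3, 191.7, 148.7]
eef_rot: [[-0.741, -0.071, 0.668], [-0.053, 0.997, 0.048], [-0.67, 0.001, -0.743]]
wrist_force: [-0.4, 0.7, 0.3]
finger_gap: 0.499
gripper_force: 0.0
```

```bash
python3 - <<'E'
from h import *
k=np.array(KN['L']);z=rot(4,42)[:,2]
o=r.observe();print(o['ee_pos'],o['time'],o['finger_gap'])
row(k+(14-35)*z,4,42)
row(k+14*z,4,42)
E
```

```text
[425.276 191.663 148.703] 3.2 0.4992180362865815
[np.float64(40.4), np.float64(-1.4), np.float64(80.2), np.float64(0.002), np.float64(0.001), np.float64(0.001)] dist 90.0 deg 0.0
[np.float64(40.4), np.float64(-1.5), np.float64(115.2), np.float64(0.002), np.float64(0.001), np.float64(0.001)] dist 122.0 deg 0.0
```

{"name": "step_arm", "arguments": {
  "targets": [
    [20, -0.7, 40, 0, 0, 0],
    [40, -1.4, 65, 0, 0, 0],
    [40, -1.4, 85, 0, 0, 0],
    [40, -1.4, 95, 0, 0, 0],
    [40, -1.4, 95, 0, 0, 0],
    [40, -1.4, 95, 0, 0, 0]
  ]
}}

```text
time: 3.7
ee_pos: [465.5, 197.4, 58.1]
eef_rot: [[-0.75, -0.068, 0.657], [-0.053, 0.998, 0.042], [-0.659, -0.003, -0.752]]
wrist_force: [0.5, 0.2, -0.3]
finger_gap: 0.502
gripper_force: 0.0
```

```bash
python3 - <<'E'
from h import *
s,_=r.snapshot('side');t,_=r.snapshot('top')
a=cv2.resize(s[140:220,150:250,::-1],(500,400),interpolation=cv2.INTER_CUBIC)
b=cv2.resize(t[185:245,185:225,::-1],(266,400),interpolation=cv2.INTER_CUBIC)
cv2.imwrite('pics/c3.png',np.hstack([a,b]))
k=np.array(KN['L']);z=rot(4,42)[:,2]
row(k+14*z,4,42)
E
```

```text
[np.float64(10.2), np.float64(-4.0), np.float64(21.7), np.float64(-0.004), np.float64(-0.012), np.float64(0.0)] dist 24.0 deg 1.0
```

View pics/c3.png

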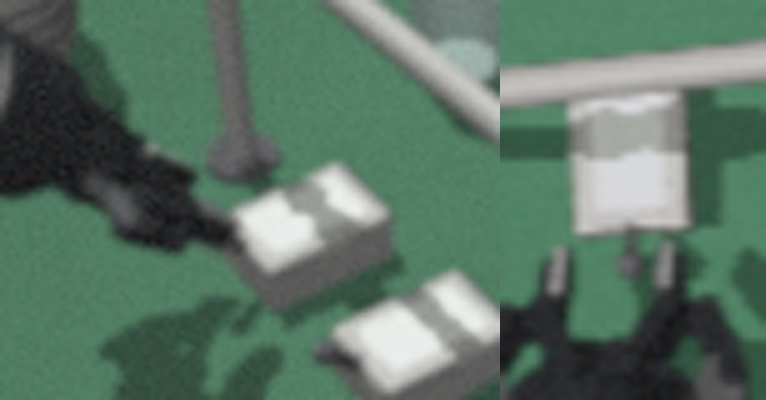

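```bash
python3 - <<'E'
from h import *
for i in range(4): 
    o=r.observe();print(o['ee_pos'],o['joint_pos'],o['time'])
    if i<3: r.place_of('top','tin_a_knob')
k=np.array([463,191,46.5]);z=rot(4,42)[:,2]
row(k+14*z,4,42)
E
```

```text
[465.445 197.222  59.121] [ 0.342  0.186 -1.176 -0.493 -0.182  0.207] 3.8
[465.61  197.156  59.416] [ 0.342  0.185 -1.176 -0.493 -0.182  0.207] 3.85
[465.748 197.029  59.489] [ 0.342  0.185 -1.176 -0.493 -0.182  0.207] 3.9
[465.879 196.976  59.512] [ 0.342  0.185 -1.176 -0.493 -0.182  0.207] 3.95
[np.float64(10.9), np.float64(-5.7), np.float64(21.6), np.float64(-0.004), np.float64(-0.011), np.float64(-0.0)] dist 25.0 deg 1.0
```

```bash
python3 - <<'E'
from h import *
k=np.array([463,191,46.5]);z=rot(4,30)[:,2]
s=row(k+(14-25)*z,4,30)
row(k+14*z,4,30,s)
row(k+14*z,4,30)
E
```

```text
[np.float64(8.9), np.float64(-5.8), np.float64(-3.2), np.float64(-0.004), np.float64(0.199), np.float64(-0.001)] dist 11.0 deg 11.0
[np.float64(-0.0), np.float64(0.0), np.float64(25.0), np.float64(0.0), np.float64(0.0), np.float64(0.0)] dist 25.0 deg 0.0
[np.float64(13.8), np.float64(-5.7), np.float64(21.3), np.float64(-0.004), np.float64(0.199), np.float64(-0.001)] dist 26.0 deg 11.0
```

{"name": "step_arm", "arguments": {
  "targets": [
    [5, -3, -3, 0, 0.1, 0],
    [9, -5.8, -3, 0, 0.2, 0],
    [9, -5.8, -3, 0, 0.2, 0],
    [9, -5.8, -3, 0, 0.2, 0],
    [9, -5.8, -3, 0, 0.2, 0]
  ]
}}

```text
time: 4.37
ee_pos: [458.7, 190.4, 56.0]
eef_rot: [[-0.863, -0.066, 0.5], [-0.058, 0.998, 0.031], [-0.501, -0.002, -0.865]]
wrist_force: [-0.3, -0.0, -0.2]
finger_gap: 0.497
gripper_force: 0.0
```

```bash
python3 - <<'E'
from h import *
o=r.observe();print(o['ee_pos'],o['joint_pos'])
k=np.array([463,191,46.5]);z=rot(4,30)[:,2]
row(k+14*z,4,30)
E
```

```text
[458.678 190.394  56.011] [ 0.297  0.139 -0.982 -0.063 -0.117  0.2  ]
[np.float64(1.0), np.float64(0.4), np.float64(24.4), np.float64(-0.004), np.float64(0.001), np.float64(-0.002)] dist 24.0 deg 0.0
```

{"name": "step_arm", "arguments": {
  "targets": [
    [0.5, 0.4, 8, 0, 0, 0],
    [1, 0.4, 17, 0, 0, 0],
    [1, 0.4, 24.4, 0, 0, 0],
    [1, 0.4, 24.4, 0, 0, 0],
    [1, 0.4, 24.4, 0, 0, 0]
  ],
  "gripper": 0.5
}}

```text
time: 4.78
ee_pos: [468.2, 191.3, 32.6]
eef_rot: [[-0.866, -0.066, 0.496], [-0.059, 0.998, 0.03], [-0.497, -0.003, -0.868]]
wrist_force: [0.4, -0.4, -0.1]
finger_gap: 0.502
gripper_force: 0.0
```

{"name": "step_arm", "arguments": {
  "targets": [
    [0, 0, 0, 0, 0, 0],
    [0, 0, 0, 0, 0, 0],
    [0, 0, 0, 0, 0, 0],
    [0, 0, 0, 0, 0, 0],
    [0, 0, 0, 0, 0, 0],
    [0, 0, 0, 0, 0, 0],
    [0, 0, 0, 0, 0, 0]
  ],
  "gripper": 0.05
}}

```text
time: 5.37
ee_pos: [468.9, 191.4, 33.3]
eef_rot: [[-0.865, -0.067, 0.497], [-0.059, 0.998, 0.031], [-0.498, -0.003, -0.867]]
wrist_force: [-4.0, -0.9, 5.0]
finger_gap: 0.141
gripper_force: 19.6
```

```bash
python3 - <<'E'
from h import *
o=r.observe();print(o['ee_pos'],o['wrist_force'],o['finger_gap']*85,o['torque'])
s,_=r.snapshot('side');t,_=r.snapshot('top')
a=cv2.resize(s[140:220,150:250,::-1],(500,400),interpolation=cv2.INTER_CUBIC)
b=cv2.resize(t[185:245,185:225,::-1],(266,400),interpolation=cv2.INTER_CUBIC)
cv2.imwrite('pics/c4.png',np.hstack([a,b]))
E
```

```text
[468.914 191.416  33.347] [-3.956 -0.86   4.962] 11.977186641919872 [-0.023  0.592  0.086]
```

View pics/c4.png

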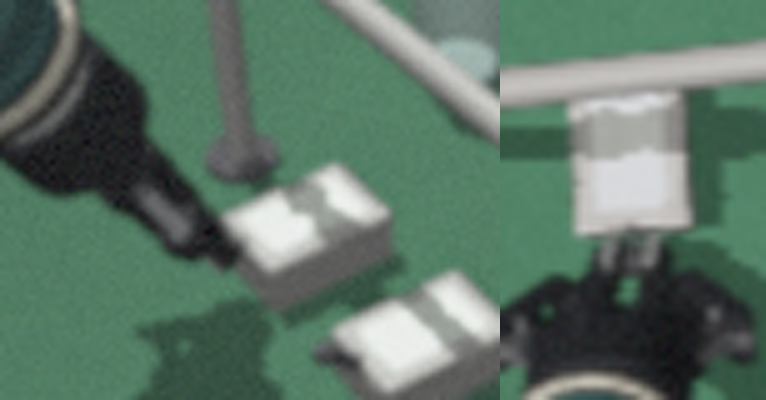

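{"name": "step_arm", "arguments": {
  "targets": [
    [0, 0, 0, 0, 0, 0],
    [0, 0, 0, 0, 0, 0],
    [0, 0, -3, 0, 0, 0],
    [0, 0, -5, 0, 0, 0],
    [0, 0, -5, 0, 0, 0],
    [0, 0, -5, 0, 0, 0]
  ],
  "gripper": 0.3
}}

```text
time: 5.97
ee_pos: [466.6, 191.3, 37.8]
eef_rot: [[-0.865, -0.066, 0.497], [-0.059, 0.998, 0.031], [-0.498, -0.003, -0.867]]
wrist_force: [-0.4, -0.2, 0.5]
finger_gap: 0.301
gripper_force: 0.0
```

{"name": "step_arm", "arguments": {
  "targets": [
    [0, 0, 0, 0, 0, 0],
    [0, 0, 0, 0, 0, 0],
    [0, 0, 0, 0, 0, 0],
    [0, 0, 0, 0, 0, 0],
    [0, 0, 0, 0, 0, 0],
    [0, 0, 0, 0, 0, 0]
  ],
  "gripper": 0.05
}}

```text
time: 6.47
ee_pos: [466.6, 191.3, 37.7]
eef_rot: [[-0.865, -0.066, 0.497], [-0.059, 0.998, 0.031], [-0.498, -0.003, -0.867]]
wrist_force: [-2.7, 0.3, 3.2]
finger_gap: 0.139
gripper_force: 19.5
```

```bash
cat >> h.py <<'E'
def lift(ths,t0,t1,dep,R=100.4,a0=np.arctan2(22,98)):
    R0=rot(0,t0); out=[]
    for i,th in enumerate(ths):
        f=min(1,max(0,th/.9)); t=t0+(t1-t0)*f; R1=rot(0,t)
        d=np.array([R*(np.cos(a0)-np.cos(a0+th)),0,R*(np.sin(a0+th)-np.sin(a0))])
        p=R0.T@(d+dep*(R1[:,2]-R0[:,2])); v=Ro.from_matrix(R0.T@R1).as_rotvec()
        out.append([float(round(p[0],1)),0,float(round(p[2],1)),0,float(round(v[1],3)),0])
    print(out)
E
python3 - <<'E'
from h import *
lift(np.linspace(.08,.92,14),30,41,9)
E
```

```text
[[-5.8, 0, -5.7, 0, -0.017, 0], [-10.9, 0, -9.9, 0, -0.031, 0], [-16.1, 0, -13.9, 0, -0.045, 0], [-21.7, 0, -17.5, 0, -0.058, 0], [-27.4, 0, -20.7, 0, -0.072, 0], [-33.4, 0, -23.5, 0, -0.086, 0], [-39.5, 0, -26.0, 0, -0.1, 0], [-45.8, 0, -28.1, 0, -0.114, 0], [-52.1, 0, -29.8, 0, -0.127, 0], [-58.6, 0, -31.1, 0, -0.141, 0], [-65.2, 0, -32.0, 0, -0.155, 0], [-71.8, 0, -32.4, 0, -0.169, 0], [-78.4, 0, -32.5, 0, -0.182, 0], [-84.9, 0, -32.1, 0, -0.192, 0]]
```

{"name": "step_arm", "arguments": {
  "targets": [
    [-5.8, 0, -5.7, 0, -0.017, 0],
    [-10.9, 0, -9.9, 0, -0.031, 0],
    [-16.1, 0, -13.9, 0, -0.045, 0],
    [-21.7, 0, -17.5, 0, -0.058, 0],
    [-27.4, 0, -20.7, 0, -0.072, 0],
    [-33.4, 0, -23.5, 0, -0.086, 0],
    [-39.5, 0, -26, 0, -0.1, 0],
    [-45.8, 0, -28.1, 0, -0.114, 0],
    [-52.1, 0, -29.8, 0, -0.127, 0],
    [-58.6, 0, -31.1, 0, -0.141, 0],
    [-65.2, 0, -32, 0, -0.155, 0],
    [-71.8, 0, -32.4, 0, -0.169, 0],
    [-78.4, 0, -32.5, 0, -0.182, 0],
    [-84.9, 0, -32.1, 0, -0.192, 0],
    [-84.9, 0, -32.1, 0, -0.192, 0],
    [-84.9, 0, -32.1, 0, -0.192, 0]
  ]
}}

```text
time: 7.8
ee_pos: [524.7, 195.5, 108.2]
eef_rot: [[-0.754, -0.066, 0.654], [-0.052, 0.998, 0.042], [-0.655, -0.002, -0.756]]
wrist_force: [-5.2, 1.9, 7.9]
finger_gap: 0.137
gripper_force: 20.4
```

```bash
python3 - <<'E'
from h import *
o=r.observe();print(o['ee_pos'],o['wrist_force'],o['finger_gap'],o['joint_pos'])
s,d=r.snapshot('side');cv2.imwrite('pics/s5.png',s[:,:,::-1]);np.save('s5.npy',d)
t,d=r.snapshot('top')
a=cv2.resize(s[130:220,140:250,::-1],(489,400),interpolation=cv2.INTER_CUBIC)
b=cv2.resize(t[185:245,185:225,::-1],(266,400),interpolation=cv2.INTER_CUBIC)
cv2.imwrite('pics/c5.png',np.hstack([a,b]))
E
```

```text
[524.723 195.472 108.21 ] [-5.202  1.941  7.858] 0.13714884192776627 [ 0.285  0.126 -0.973 -0.23  -0.144  0.164]
```

View pics/c5.png

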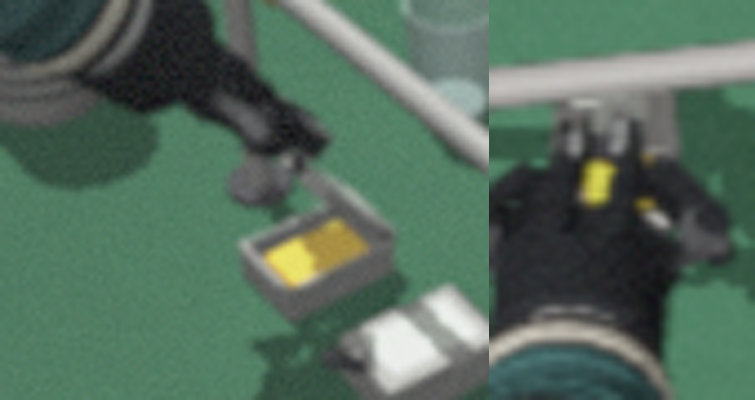

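{"name": "step_arm", "arguments": {
  "targets": [
    [0, 0, 0, 0, 0, 0],
    [0, 0, 0, 0, 0, 0],
    [0, 0, 0, 0, 0, 0],
    [0, 0, 0, 0, 0, 0],
    [0, 0, -15, 0, 0, 0],
    [0, 0, -35, 0, 0, 0],
    [0, 0, -60, 0, 0, 0],
    [0, 0, -80, 0, 0, 0],
    [0, 0, -80, 0, 0, 0],
    [0, 0, -80, 0, 0, 0]
  ],
  "gripper": 0.5
}}

```text
time: 8.73
ee_pos: [472.2, 192.2, 169.1]
eef_rot: [[-0.753, -0.067, 0.654], [-0.052, 0.998, 0.042], [-0.656, -0.002, -0.755]]
wrist_force: [0.6, 0.7, 0.2]
finger_gap: 0.5
gripper_force: 0.0
```

```bash
cat >> h.py <<'E'
def lidcheck(x,y,h=32,tag=''):
    # mean brightness/colour at soap region & side-camera depth-derived heights over the tin front
    s,d=r.snapshot('side');cv2.imwrite(f'pics/s_{tag}.png',s[:,:,::-1])
    R,C=np.mgrid[0:384,0:512]; c,f,p,Rm=cam('side')
    P=p+(np.stack([(C-c['cx'])/f,-(R-c['cy'])/f,-np.ones_like(R)],-1)@Rm.T)*d[...,None]
    m=(abs(P[...,0]-x)<75)&(abs(P[...,1]-y)<22)&(P[...,2]>15)&(d>0)
    yel=(s[...,0].astype(int)-s[...,2]>60)&m
    Q=P[m]; print('yellow',yel.sum(),'n',m.sum())
    for a in range(-70,80,15):
        q=Q[(Q[:,0]-x>=a)&(Q[:,0]-x<a+15)]
        if len(q): print(a,len(q),np.percentile(q[:,2],[5,50,95]).round())
E
python3 - <<'E'
from h import *
lidcheck(521,195,tag='L')
k=np.array([476.5,79.5,46]);z=rot(4,30)[:,2]
o=r.observe();print(o['ee_pos'],o['time'])
row(k+(9-30)*z+[0,0,40],4,30)
E
```

```text
yellow 167 n 471
-70 12 [187. 194. 207.]
-55 31 [ 17.  28. 188.]
-40 41 [16. 21. 26.]
-25 73 [ 17.  20. 116.]
-10 90 [ 17.  79. 120.]
5 139 [ 17. 190. 199.]
20 53 [ 16.  41. 198.]
35 29 [16. 27. 41.]
[472.257 192.07  168.226] 8.7833
[np.float64(52.5), np.float64(-112.5), np.float64(39.6), np.float64(-0.004), np.float64(0.19), np.float64(-0.001)] dist 130.0 deg 11.0
```

```bash
python3 - <<'E'
from h import *
k=np.array([476.5,81,46]);z=rot(4,30)[:,2]
s=row(k+(9-30)*z+[0,0,20],4,30)
row(k+(9)*z,4,30)
E
```

```text
[np.float64(65.5), np.float64(-110.9), np.float64(54.8), np.float64(-0.004), np.float64(0.19), np.float64(-0.001)] dist 140.0 deg 11.0
[np.float64(84.3), np.float64(-110.7), np.float64(99.4), np.float64(-0.004), np.float64(0.19), np.float64(-0.001)] dist 171.0 deg 11.0
```

{"name": "step_arm", "arguments": {
  "targets": [
    [10, -35, 0, 0, 0, 0],
    [25, -70, 10, 0, 0.09, 0],
    [45, -100, 30, 0, 0.19, 0],
    [65, -111, 55, -0.004, 0.19, 0],
    [65, -111, 55, -0.004, 0.19, 0],
    [65, -111, 55, -0.004, 0.19, 0],
    [65, -111, 55, -0.004, 0.19, 0]
  ],
  "gripper": 0.45
}}

```text
time: 9.37
ee_pos: [466.2, 80.3, 84.2]
eef_rot: [[-0.865, -0.068, 0.498], [-0.059, 0.998, 0.035], [-0.499, 0.001, -0.867]]
wrist_force: [-0.1, 0.5, -0.1]
finger_gap: 0.447
gripper_force: 0.0
```

```bash
python3 - <<'E'
from h import *
k=np.array([476.5,81,46]);z=rot(4,30)[:,2]
o=r.observe();print(o['ee_pos'],o['time'])
s=row(k+9*z,4,30)
t,_=r.snapshot('top'); s,_=r.snapshot('side')
cv2.imwrite('pics/c6.png',np.hstack([cv2.resize(t[195:245,215:265,::-1],(400,400),interpolation=2),cv2.resize(s[160:240,160:240,::-1],(400,400),interpolation=2)]))
E
```

```text
[466.175  80.285  84.169] 9.3667
[np.float64(10.1), np.float64(-0.0), np.float64(47.2), np.float64(-0.0), np.float64(-0.001), np.float64(-0.001)] dist 48.0 deg 0.0
```

View pics/c6.png

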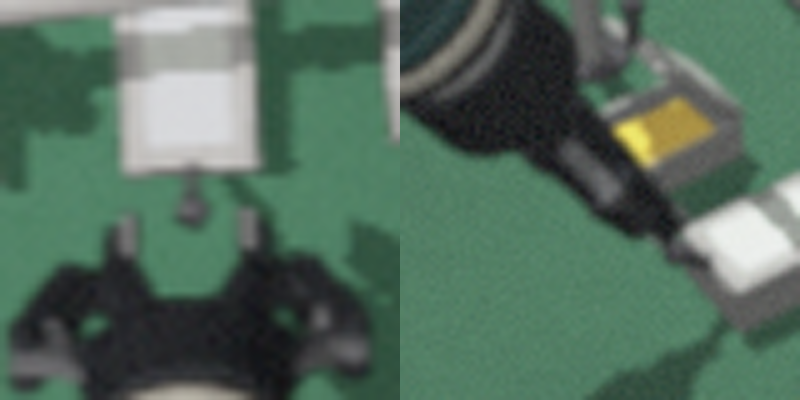

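{"name": "step_arm", "arguments": {
  "targets": [
    [5, -1, 15, 0, 0, 0],
    [10, -1.7, 30, 0, 0, 0],
    [10, -1.7, 40, 0, 0, 0],
    [10, -1.7, 47, 0, 0, 0],
    [10, -1.7, 47, 0, 0, 0],
    [10, -1.7, 47, 0, 0, 0]
  ]
}}

```text
time: 9.97
ee_pos: [481.1, 80.0, 39.1]
eef_rot: [[-0.864, -0.07, 0.499], [-0.06, 0.998, 0.035], [-0.5, 0.0, -0.866]]
wrist_force: [0.7, -1.1, -0.1]
finger_gap: 0.449
gripper_force: 0.0
```

{"name": "step_arm", "arguments": {
  "targets": [
    [0, 0, 0, 0, 0, 0],
    [0, 0, 0, 0, 0, 0],
    [0, 0, 0, 0, 0, 0],
    [0, 0, 0, 0, 0, 0],
    [0, 0, 0, 0, 0, 0],
    [0, 0, 0, 0, 0, 0],
    [0, 0, 0, 0, 0, 0]
  ],
  "gripper": 0.05
}}

```text
time: 10.55
ee_pos: [481.1, 79.5, 39.1]
eef_rot: [[-0.864, -0.069, 0.499], [-0.059, 0.998, 0.035], [-0.5, 0.001, -0.866]]
wrist_force: [-3.8, 0.6, 7.8]
finger_gap: 0.141
gripper_force: 19.7
```

{"name": "step_arm", "arguments": {
  "targets": [
    [-5.8, 0, -5.7, 0, -0.017, 0],
    [-10.9, 0, -9.9, 0, -0.031, 0],
    [-16.1, 0, -13.9, 0, -0.045, 0],
    [-21.7, 0, -17.5, 0, -0.058, 0],
    [-27.4, 0, -20.7, 0, -0.072, 0],
    [-33.4, 0, -23.5, 0, -0.086, 0],
    [-39.5, 0, -26, 0, -0.1, 0],
    [-45.8, 0, -28.1, 0, -0.114, 0],
    [-52.1, 0, -29.8, 0, -0.127, 0],
    [-58.6, 0, -31.1, 0, -0.141, 0],
    [-65.2, 0, -32, 0, -0.155, 0],
    [-71.8, 0, -32.4, 0, -0.169, 0],
    [-78.4, 0, -32.5, 0, -0.182, 0],
    [-84.9, 0, -32.1, 0, -0.192, 0],
    [-84.9, 0, -32.1, 0, -0.192, 0],
    [-84.9, 0, -32.1, 0, -0.192, 0]
  ]
}}

```text
time: 11.88
ee_pos: [538.6, 83.4, 109.0]
eef_rot: [[-0.753, -0.069, 0.654], [-0.052, 0.998, 0.045], [-0.656, 0.0, -0.755]]
wrist_force: [-3.8, 1.5, 4.4]
finger_gap: 0.141
gripper_force: 20.4
```

```bash
python3 - <<'E'
from h import *
lidcheck(534.5,84,tag='Mup')
E
```

```text
yellow 209 n 650
-70 24 [235. 242. 251.]
-55 30 [ 17. 191. 233.]
-40 85 [ 16.  24. 178.]
-25 80 [ 17.  20. 152.]
-10 134 [ 17.  85. 132.]
5 189 [ 17. 186. 198.]
20 72 [ 17.  43. 198.]
35 27 [16. 25. 41.]
```

{"name": "step_arm", "arguments": {
  "targets": [
    [0, 0, 0, 0, 0, 0],
    [0, 0, 0, 0, 0, 0],
    [0, 0, 0, 0, 0, 0],
    [0, 0, 0, 0, 0, 0],
    [0, 0, -15, 0, 0, 0],
    [0, 0, -35, 0, 0, 0],
    [0, 0, -60, 0, 0, 0],
    [0, 0, -80, 0, 0, 0],
    [0, 0, -80, 0, 0, 0],
    [0, 0, -80, 0, 0, 0]
  ],
  "gripper": 0.5
}}

```text
time: 12.77
ee_pos: [486.4, 79.6, 170.3]
eef_rot: [[-0.752, -0.068, 0.656], [-0.052, 0.998, 0.045], [-0.657, 0.0, -0.754]]
wrist_force: [-0.6, -0.3, 0.6]
finger_gap: 0.502
gripper_force: 0.0
```

```bash
python3 - <<'E'
from h import *
lidcheck(534.5,84,tag='Mdn')
k=np.array([494.5,-33,46]);z=rot(4,30)[:,2]
o=r.observe();print(o['ee_pos'],o['time'])
row(k+(9-30)*z+[0,0,20],4,30)
E
```

```text
yellow 0 n 568
-70 31 [ 46.  54. 208.]
-55 42 [ 27.  51. 189.]
-40 85 [19. 32. 34.]
-25 67 [30. 32. 34.]
-10 68 [30. 32. 35.]
5 161 [ 31. 190. 199.]
20 78 [ 30.  32. 198.]
35 29 [26. 31. 34.]
[486.472  79.656 169.406] 12.8167
[np.float64(63.6), np.float64(-113.0), np.float64(57.6), np.float64(-0.001), np.float64(0.192), np.float64(-0.001)] dist 142.0 deg 11.0
```

{"name": "step_arm", "arguments": {
  "targets": [
    [10, -35, 0, 0, 0, 0],
    [25, -70, 10, 0, 0.09, 0],
    [45, -100, 30, 0, 0.19, 0],
    [64, -113, 57, 0, 0.192, 0],
    [64, -113, 57, 0, 0.192, 0],
    [64, -113, 57, 0, 0.192, 0],
    [64, -113, 57, 0, 0.192, 0]
  ],
  "gripper": 0.45
}}

```text
time: 13.4
ee_pos: [482.6, -33.3, 83.7]
eef_rot: [[-0.865, -0.069, 0.497], [-0.059, 0.998, 0.035], [-0.498, 0.001, -0.867]]
wrist_force: [-0.6, -0.3, 1.1]
finger_gap: 0.452
gripper_force: 0.0
```

```bash
python3 - <<'E'
from h import *
k=np.array([494.5,-33,46]);z=rot(4,30)[:,2]
o=r.observe();print(o['ee_pos'],o['time'])
row(k+9*z,4,30)
t,_=r.snapshot('top'); g=t[195:245,250:300]
cv2.imwrite('pics/c7.png',cv2.resize(g[...,::-1],(400,400),interpolation=2))
E
```

```text
[482.583 -33.338  83.653] 13.4
[np.float64(8.4), np.float64(-0.5), np.float64(47.6), np.float64(0.0), np.float64(-0.002), np.float64(-0.002)] dist 48.0 deg 0.0
```

View pics/c7.png

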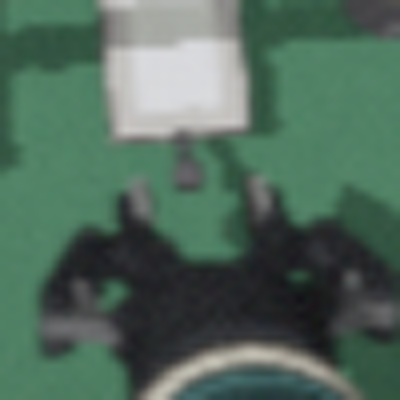

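{"name": "step_arm", "arguments": {
  "targets": [
    [4, 0, 15, 0, 0, 0],
    [8.4, 0, 30, 0, 0, 0],
    [8.4, 0, 40, 0, 0, 0],
    [8.4, 0, 47, 0, 0, 0],
    [8.4, 0, 47, 0, 0, 0],
    [8.4, 0, 47, 0, 0, 0]
  ]
}}

```text
time: 13.95
ee_pos: [499.1, -32.1, 39.9]
eef_rot: [[-0.864, -0.07, 0.499], [-0.06, 0.998, 0.035], [-0.5, 0.0, -0.866]]
wrist_force: [0.1, 0.8, 0.2]
finger_gap: 0.449
gripper_force: 0.0
```

{"name": "step_arm", "arguments": {
  "targets": [
    [0, 0, 0, 0, 0, 0],
    [0, 0, 0, 0, 0, 0],
    [0, 0, 0, 0, 0, 0],
    [0, 0, 0, 0, 0, 0],
    [0, 0, 0, 0, 0, 0],
    [0, 0, 0, 0, 0, 0],
    [0, 0, 0, 0, 0, 0]
  ],
  "gripper": 0.05
}}

```text
time: 14.53
ee_pos: [499.2, -32.7, 39.8]
eef_rot: [[-0.864, -0.069, 0.499], [-0.059, 0.998, 0.034], [-0.5, 0.0, -0.866]]
wrist_force: [-3.8, -0.7, 7.2]
finger_gap: 0.14
gripper_force: 19.7
```

{"name": "step_arm", "arguments": {
  "targets": [
    [-5.8, 0, -5.7, 0, -0.017, 0],
    [-10.9, 0, -9.9, 0, -0.031, 0],
    [-16.1, 0, -13.9, 0, -0.045, 0],
    [-21.7, 0, -17.5, 0, -0.058, 0],
    [-27.4, 0, -20.7, 0, -0.072, 0],
    [-33.4, 0, -23.5, 0, -0.086, 0],
    [-39.5, 0, -26, 0, -0.1, 0],
    [-45.8, 0, -28.1, 0, -0.114, 0],
    [-52.1, 0, -29.8, 0, -0.127, 0],
    [-58.6, 0, -31.1, 0, -0.141, 0],
    [-65.2, 0, -32, 0, -0.155, 0],
    [-71.8, 0, -32.4, 0, -0.169, 0],
    [-78.4, 0, -32.5, 0, -0.182, 0],
    [-84.9, 0, -32.1, 0, -0.192, 0],
    [-84.9, 0, -32.1, 0, -0.192, 0],
    [-84.9, 0, -32.1, 0, -0.192, 0]
  ]
}}

```text
time: 15.87
ee_pos: [556.8, -28.6, 109.8]
eef_rot: [[-0.753, -0.069, 0.654], [-0.052, 0.998, 0.045], [-0.656, 0.0, -0.755]]
wrist_force: [-3.9, 1.3, 5.0]
finger_gap: 0.142
gripper_force: 20.5
```

```bash
python3 - <<'E'
from h import *
lidcheck(552.5,-28,tag='Rup')
E
```

```text
yellow 262 n 700
-70 27 [235. 243. 251.]
-55 34 [ 15.  26. 234.]
-40 88 [ 16.  22. 177.]
-25 85 [ 17.  19. 153.]
-10 140 [ 17.  21. 189.]
5 226 [ 18. 187. 199.]
20 66 [ 17.  20. 197.]
35 26 [16. 24. 41.]
```

{"name": "step_arm", "arguments": {
  "targets": [
    [0, 0, 0, 0, 0, 0],
    [0, 0, 0, 0, 0, 0],
    [0, 0, 0, 0, 0, 0],
    [0, 0, 0, 0, 0, 0],
    [0, 0, -15, 0, 0, 0],
    [0, 0, -35, 0, 0, 0],
    [0, 0, -60, 0, 0, 0],
    [0, 0, -80, 0, 0, 0],
    [0, 0, -80, 0, 0, 0],
    [0, 0, -80, 0, 0, 0]
  ],
  "gripper": 0.5
}}

```text
time: 16.75
ee_pos: [504.4, -32.7, 170.9]
eef_rot: [[-0.752, -0.068, 0.656], [-0.052, 0.998, 0.044], [-0.657, -0.001, -0.754]]
wrist_force: [0.7, -0.1, -0.4]
finger_gap: 0.496
gripper_force: 0.0
```

```bash
python3 - <<'E'
from h import *
lidcheck(552.5,-28,tag='Rdn')
lidcheck(521,195,tag='L2')
# knob of L when open: rot about hinge by .92
o=r.observe();print(o['ee_pos'],o['time'])
row([472,192,168],4,41)
E
```

```text
yellow 0 n 676
-70 38 [ 48.  55. 207.]
-55 47 [ 22.  41. 191.]
-40 100 [20. 31. 33.]
-25 80 [30. 32. 34.]
-10 91 [ 30.  32. 190.]
5 202 [ 30. 192. 199.]
20 84 [ 30.  32. 171.]
35 30 [26. 31. 33.]
yellow 0 n 91
-10 1 [193. 193. 193.]
5 83 [187. 196. 199.]
20 7 [195. 197. 199.]
[504.394 -32.399 169.413] 16.85
[np.float64(13.8), np.float64(226.1), np.float64(-10.0), np.float64(-0.001), np.float64(-0.001), np.float64(-0.001)] dist 227.0 deg 0.0
```

{"name": "step_arm", "arguments": {
  "targets": [
    [2, 38, -5, 0, 0, 0],
    [4, 76, -10, 0, 0, 0],
    [7, 114, -10, 0, 0, 0],
    [10, 152, -10, 0, 0, 0],
    [13, 190, -10, 0, 0, 0],
    [14, 226, -10, 0, 0, 0],
    [14, 226, -10, 0, 0, 0],
    [14, 226, -10, 0, 0, 0],
    [14, 226, -10, 0, 0, 0]
  ]
}}

```text
time: 17.6
ee_pos: [471.1, 193.4, 167.1]
eef_rot: [[-0.755, -0.072, 0.652], [-0.054, 0.997, 0.047], [-0.654, -0.0, -0.757]]
wrist_force: [-0.1, 0.2, -0.3]
finger_gap: 0.496
gripper_force: 0.0
```

```bash
python3 - <<'E'
from h import *
lidcheck(521,195,tag='L3')
o=r.observe();print(o['ee_pos'],o['time'])
row([524.7,195.3,108.2],4,41)
E
```

```text
yellow 165 n 461
-70 14 [182. 190. 203.]
-55 24 [ 18. 172. 184.]
-40 37 [16. 21. 27.]
-25 73 [ 16.  19. 117.]
-10 92 [ 17.  79. 119.]
5 143 [ 17. 190. 199.]
20 51 [ 17.  42. 197.]
35 25 [16. 27. 41.]
[471.268 192.345 167.253] 17.65
[np.float64(-1.8), np.float64(-0.8), np.float64(79.7), np.float64(0.0), np.float64(-0.003), np.float64(0.0)] dist 80.0 deg 0.0
```

{"name": "step_arm", "arguments": {
  "targets": [
    [-1, -0.5, 25, 0, 0, 0],
    [-1.8, -0.8, 45, 0, 0, 0],
    [-1.8, -0.8, 60, 0, 0, 0],
    [-1.8, -0.8, 72, 0, 0, 0],
    [-1.8, -0.8, 80, 0, 0, 0],
    [-1.8, -0.8, 80, 0, 0, 0],
    [-1.8, -0.8, 80, 0, 0, 0]
  ]
}}

```text
time: 18.23
ee_pos: [525.1, 194.1, 108.8]
eef_rot: [[-0.754, -0.067, 0.653], [-0.051, 0.998, 0.044], [-0.655, 0.0, -0.756]]
wrist_force: [-0.1, -0.5, -0.2]
finger_gap: 0.496
gripper_force: 0.0
```

{"name": "step_arm", "arguments": {
  "targets": [
    [0, 0, 0, 0, 0, 0],
    [0, 0, 0, 0, 0, 0],
    [0, 0, 0, 0, 0, 0],
    [0, 0, 0, 0, 0, 0],
    [0, 0, 0, 0, 0, 0],
    [0, 0, 0, 0, 0, 0],
    [0, 0, 0, 0, 0, 0]
  ],
  "gripper": 0.05
}}

```text
time: 18.82
ee_pos: [525.4, 195.3, 109.9]
eef_rot: [[-0.753, -0.069, 0.655], [-0.052, 0.998, 0.046], [-0.656, 0.001, -0.754]]
wrist_force: [-4.5, 2.7, 6.3]
finger_gap: 0.14
gripper_force: 19.7
```

```bash
python3 - <<'E'
from h import *
# descend: rows from th=.92 to -0.01 , tilt 41->30, ball 9 behind TCP
R_=100.4;a0=np.arctan2(22,98);R0=rot(0,41)
out=[]
for th in np.linspace(.86,0,15):
    t=30+11*th/.92;R1=rot(0,t)
    P=lambda th:np.array([-R_*np.cos(a0+th),0,R_*np.sin(a0+th)])
    p=R0.T@(P(th)-P(.92)+9*(R1[:,2]-R0[:,2]));v=Ro.from_matrix(R0.T@R1).as_rotvec()
    out.append([float(round(p[0],1)),0,float(round(p[2],1)),0,float(round(v[1],3)),0])
print(out)
E
```

```text
[[5.9, 0, -1.5, 0, 0.013, 0], [12.1, 0, -2.7, 0, 0.025, 0], [18.3, 0, -3.5, 0, 0.038, 0], [24.6, 0, -4.0, 0, 0.051, 0], [30.9, 0, -4.1, 0, 0.064, 0], [37.2, 0, -3.8, 0, 0.077, 0], [43.4, 0, -3.1, 0, 0.089, 0], [49.6, 0, -2.0, 0, 0.102, 0], [55.7, 0, -0.6, 0, 0.115, 0], [61.7, 0, 1.2, 0, 0.128, 0], [67.6, 0, 3.3, 0, 0.141, 0], [73.3, 0, 5.8, 0, 0.154, 0], [78.9, 0, 8.7, 0, 0.166, 0], [84.3, 0, 11.8, 0, 0.179, 0], [89.5, 0, 15.3, 0, 0.192, 0]]
```

{"name": "step_arm", "arguments": {
  "targets": [
    [5.9, 0, -1.5, 0, 0.013, 0],
    [12.1, 0, -2.7, 0, 0.025, 0],
    [18.3, 0, -3.5, 0, 0.038, 0],
    [24.6, 0, -4.0, 0, 0.051, 0],
    [30.9, 0, -4.1, 0, 0.064, 0],
    [37.2, 0, -3.8, 0, 0.077, 0],
    [43.4, 0, -3.1, 0, 0.089, 0],
    [49.6, 0, -2.0, 0, 0.102, 0],
    [55.7, 0, -0.6, 0, 0.115, 0],
    [61.7, 0, 1.2, 0, 0.128, 0],
    [67.6, 0, 3.3, 0, 0.141, 0],
    [73.3, 0, 5.8, 0, 0.154, 0],
    [78.9, 0, 8.7, 0, 0.166, 0],
    [84.3, 0, 11.8, 0, 0.179, 0],
    [90, 0, 16, 0, 0.192, 0],
    [90.5, 0, 16.5, 0, 0.192, 0],
    [90.5, 0, 16.5, 0, 0.192, 0]
  ]
}}

```text
time: 20.23
ee_pos: [467.7, 191.0, 36.9]
eef_rot: [[-0.865, -0.069, 0.497], [-0.059, 0.998, 0.034], [-0.499, 0.0, -0.867]]
wrist_force: [-2.6, -2.0, 4.3]
finger_gap: 0.139
gripper_force: 20.4
```

{"name": "step_arm", "arguments": {
  "targets": [
    [0, 0, 0, 0, 0, 0],
    [0, 0, 0, 0, 0, 0],
    [0, 0, 0, 0, 0, 0],
    [0, 0, 0, 0, 0, 0],
    [0, 0, -15, 0, 0, 0],
    [0, 0, -35, 0, 0, 0],
    [0, 0, -60, 0, 0, 0],
    [0, 0, -90, 0, 0, 0],
    [0, 0, -90, 0, 0, 0],
    [0, 0, -90, 0, 0, 0]
  ],
  "gripper": 0.4
}}

```text
time: 21.07
ee_pos: [423.4, 188.2, 116.9]
eef_rot: [[-0.863, -0.069, 0.501], [-0.059, 0.998, 0.036], [-0.502, 0.001, -0.865]]
wrist_force: [-0.4, 1.2, -0.5]
finger_gap: 0.402
gripper_force: 0.0
```

```bash
python3 - <<'E'
from h import *
lidcheck(521,195,tag='L4')
s,_=r.snapshot('side');t,_=r.snapshot('top')
a=cv2.resize(s[140:220,150:250,::-1],(500,400),interpolation=2)
b=cv2.resize(t[185:245,185:225,::-1],(266,400),interpolation=2)
cv2.imwrite('pics/c8.png',np.hstack([a,b]))
E
```

```text
yellow 0 n 446
-70 23 [44. 51. 55.]
-55 37 [19. 30. 42.]
-40 60 [29. 32. 34.]
-25 57 [29. 32. 34.]
-10 59 [30. 32. 35.]
5 136 [ 31. 192. 199.]
20 59 [ 30.  32. 197.]
35 15 [18. 30. 32.]
```

View pics/c8.png

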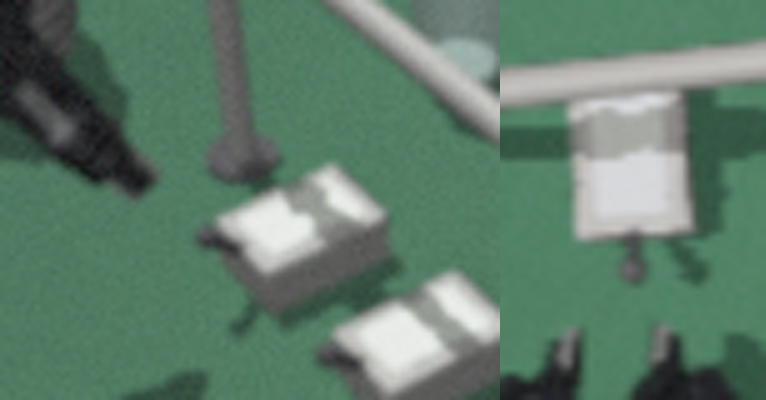

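```bash
python3 - <<'E'
from h import *
p=np.array([508,194,6]);z=rot(4,22)[:,2]
s=row(p-90*z,4,22)
row(p-40*z,4,22); row(p,4,22)
E
```

```text
[np.float64(-32.2), np.float64(0.3), np.float64(47.5), np.float64(-0.0), np.float64(0.138), np.float64(-0.001)] dist 57.0 deg 8.0
[np.float64(-25.3), np.float64(0.3), np.float64(97.1), np.float64(-0.0), np.float64(0.138), np.float64(-0.001)] dist 100.0 deg 8.0
[np.float64(-19.8), np.float64(0.3), np.float64(136.7), np.float64(-0.0), np.float64(0.138), np.float64(-0.001)] dist 138.0 deg 8.0
```

{"name": "step_arm", "arguments": {
  "targets": [
    [-16, 0.3, 24, 0, 0.07, 0],
    [-32, 0.3, 47, 0, 0.138, 0],
    [-29, 0.3, 72, 0, 0.138, 0],
    [-25.3, 0.3, 97, 0, 0.138, 0],
    [-25.3, 0.3, 97, 0, 0.138, 0],
    [-25.3, 0.3, 97, 0, 0.138, 0],
    [-25.3, 0.3, 97, 0, 0.138, 0]
  ],
  "gripper": 0.95
}}

```text
time: 21.8
ee_pos: [492.4, 192.9, 44.0]
eef_rot: [[-0.925, -0.069, 0.373], [-0.064, 0.998, 0.026], [-0.374, 0.0, -0.927]]
wrist_force: [0.3, 0.1, -0.1]
finger_gap: 0.946
gripper_force: 0.0
```

```bash
python3 - <<'E'
from h import *
p=np.array([508,194,6]);z=rot(4,22)[:,2]
o=r.observe();print(o['ee_pos'],o['joint_pos'],o['finger_gap'],o['wrist_force'])
row(p,4,22)
# tips in top view: dark pixels with depth-height between 45 and 75 near the gripper
t,d=r.snapshot('top');R,C=np.mgrid[0:384,0:512];c,f,cp,Rm=cam('top')
P=cp+(np.stack([(C-c['cx'])/f,-(R-c['cy'])/f,-np.ones_like(R)],-1)@Rm.T)*d[...,None]
g=(abs(P[...,0]-510)<70)&(abs(P[...,1]-194)<75)
W=g&(P[...,2]>24)&(P[...,2]<38);Q=P[W];print('tin top x',np.percentile(Q[:,0],[2,98]),'y',np.percentile(Q[:,1],[2,98]))
for a,b in((38,75),(75,110)):
  W=g&(P[...,2]>a)&(P[...,2]<b);Q=P[W]
  if len(Q):
    print('tips',len(Q),[ (q[:,:].min(0),q.max(0)) for q in (Q[Q[:,1]>194],Q[Q[:,1]<194]) if len(q)])
E
```

```text
[492.356 192.925  43.981] [ 0.257  0.228 -0.789  0.176 -0.07   0.175] 0.94576036365098 [ 0.282  0.065 -0.064]
[np.float64(-0.3), np.float64(-0.0), np.float64(41.1), np.float64(-0.0), np.float64(-0.0), np.float64(-0.001)] dist 41.0 deg 0.0
tin top x [487.726 547.029] y [169.409 225.782]
tips 13 [(array([486.295, 195.336,  39.053]), array([526.271, 248.142,  72.007])), (array([492.183, 142.166,  38.873]), array([506.758, 181.309,  72.887]))]
tips 78 [(array([459.46 , 234.513,  75.35 ]), array([489.512, 264.657, 107.959])), (array([462.828, 120.548,  75.162]), array([495.061, 153.162, 109.919]))]
```

```bash
python3 - <<'E'
from h import *
R,C=np.mgrid[0:384,0:512]
for n in('top','side'):
    t,d=r.snapshot(n);c,f,cp,Rm=cam(n)
    P=cp+(np.stack([(C-c['cx'])/f,-(R-c['cy'])/f,-np.ones_like(R)],-1)@Rm.T)*d[...,None]
    W=(abs(P[...,0]-515)<50)&(abs(P[...,1]-195)<40)&(P[...,2]>27)&(P[...,2]<37)&(t.min(2)>80)
    Q=P[W][:,:2]
    print(n,len(Q),Q.mean(0),Q.min(0),Q.max(0))
    for a in range(480,560,10):
        q=Q[(Q[:,0]>=a)&(Q[:,0]<a+10)]
        if len(q)>5: print(a,len(q),q[:,1].min().round(1),q[:,1].max().round(1),q[:,1].mean().round(1))
E
```

```text
top 279 [516.928 196.891] [486.982 167.982] [547.591 226.743]
480 9 181.3 220.6 202.5
490 48 168.0 221.2 194.1
500 49 168.7 222.0 195.3
510 48 169.1 225.8 197.8
520 47 172.2 226.5 199.7
530 47 172.9 226.7 199.2
540 31 173.4 223.8 193.0
side 279 [524.795 191.412] [475.63  162.177] [562.685 226.08 ]
480 44 162.2 217.6 187.3
510 19 166.0 192.2 176.2
520 50 167.4 223.1 194.2
530 48 168.1 224.1 194.5
540 52 168.6 226.1 194.4
550 38 170.0 225.8 195.3
```

```bash
python3 - <<'E'
from h import *
row([508,193.5,6],6,22)
E
```

```text
[np.float64(1.0), np.float64(-0.8), np.float64(41.9), np.float64(-0.013), np.float64(0.002), np.float64(-0.033)] dist 42.0 deg 2.0
```

{"name": "step_arm", "arguments": {
  "targets": [
    [0.5, -0.4, 12, -0.013, 0, -0.033],
    [1, -0.8, 22, -0.013, 0, -0.033],
    [1, -0.8, 30, -0.013, 0, -0.033],
    [1, -0.8, 36, -0.013, 0, -0.033],
    [1, -0.8, 40, -0.013, 0, -0.033],
    [1, -0.8, 41.5, -0.013, 0, -0.033],
    [1, -0.8, 41.5, -0.013, 0, -0.033],
    [1, -0.8, 41.5, -0.013, 0, -0.033]
  ]
}}

```text
time: 22.62
ee_pos: [507.8, 193.3, 5.4]
eef_rot: [[-0.922, -0.104, 0.374], [-0.096, 0.995, 0.039], [-0.376, 0.0, -0.927]]
wrist_force: [-0.4, -0.2, -0.0]
finger_gap: 0.949
gripper_force: 0.0
```

{"name": "step_arm", "arguments": {
  "targets": [
    [0, 0, 0, 0, 0, 0],
    [0, 0, 0, 0, 0, 0],
    [0, 0, 0, 0, 0, 0],
    [0, 0, 0, 0, 0, 0],
    [0, 0, 0, 0, 0, 0],
    [0, 0, 0, 0, 0, 0]
  ],
  "gripper": 0.55,
  "grip_force": 50
}}

```text
time: 23.12
ee_pos: [507.9, 193.5, 5.6]
eef_rot: [[-0.922, -0.104, 0.374], [-0.097, 0.995, 0.04], [-0.376, 0.0, -0.927]]
wrist_force: [-2.8, 0.9, 6.3]
finger_gap: 0.653
gripper_force: 51.6
```

```bash
python3 - <<'E'
from h import *
o=r.observe();print(o['ee_pos'],o['finger_gap'],o['gripper_force'],o['wrist_force'],o['time'])
row([508,193.5,6],6,22)
E
```

```text
[507.883 193.491   5.629] 0.6528942070123372 51.61725550889969 [-2.802  0.879  6.268] 23.1167
[np.float64(-0.2), np.float64(-0.0), np.float64(-0.3), np.float64(0.0), np.float64(0.002), np.float64(-0.0)] dist 0.0 deg 0.0
```

```bash
python3 - <<'E'
from h import *
a=row([507.5,193.5,18],6,22)
b=row([440,190,40],6,22); row([400,185,110],6,22)
E
```

```text
[np.float64(-4.3), np.float64(0.1), np.float64(-11.6), np.float64(0.0), np.float64(0.002), np.float64(-0.0)] dist 12.0 deg 0.0
[np.float64(50.0), np.float64(3.6), np.float64(-57.4), np.float64(0.0), np.float64(0.002), np.float64(-0.0)] dist 76.0 deg 0.0
[np.float64(61.0), np.float64(2.9), np.float64(-137.4), np.float64(0.0), np.float64(0.002), np.float64(-0.0)] dist 150.0 deg 0.0
```

{"name": "step_arm", "arguments": {
  "targets": [
    [-2, 0, -5, 0, 0, 0],
    [-4.3, 0.1, -11.6, 0, 0, 0],
    [3, 0.5, -19, 0, 0, 0],
    [16, 1.4, -31, 0, 0, 0],
    [32, 2.4, -45, 0, 0, 0],
    [50, 3.6, -58, 0, 0, 0],
    [54, 3.4, -80, 0, 0, 0],
    [58, 3, -108, 0, 0, 0],
    [61, 3, -137, 0, 0, 0],
    [61, 3, -137, 0, 0, 0],
    [61, 3, -137, 0, 0, 0]
  ]
}}

```text
time: 24.03
ee_pos: [399.9, 185.2, 110.6]
eef_rot: [[-0.921, -0.104, 0.376], [-0.096, 0.995, 0.04], [-0.378, 0.001, -0.926]]
wrist_force: [1.1, 0.2, -5.5]
finger_gap: 0.651
gripper_force: 54.7
```

```bash
python3 - <<'E'
from h import *
o=r.observe();print(o['ee_pos'],o['finger_gap'],o['gripper_force'],o['wrist_force'],o['time'])
for p in ([440,-100,120],[495,-345,110]): row(p,(6 if p[1]>-200 else -5),22)
E
```

```text
[399.855 185.18  110.556] 0.650833638250343 54.70566987991333 [ 1.098  0.208 -5.478] 24.0333
[np.float64(-13.0), np.float64(-287.8), np.float64(-5.1), np.float64(0.001), np.float64(0.004), np.float64(-0.0)] dist 288.0 deg 0.0
[np.float64(-36.3), np.float64(-537.2), np.float64(15.0), np.float64(0.073), np.float64(0.004), np.float64(0.178)] dist 539.0 deg 11.0
```

{"name": "step_arm", "arguments": {
  "targets": [
    [-2, -20, -5, 0, 0, 0],
    [-3, -50, -5, 0, 0, 0],
    [-5, -82, -5, 0, 0, 0],
    [-6, -115, -5, 0, 0, 0],
    [-8, -150, -5, 0, 0, 0],
    [-9, -185, -5, 0, 0, 0],
    [-10, -220, -5, 0, 0, 0],
    [-12, -255, -5, 0, 0, 0],
    [-13, -288, -5, 0.01, 0, 0.02],
    [-16, -323, -3, 0.02, 0, 0.05],
    [-19, -358, 0, 0.03, 0, 0.08],
    [-22, -393, 3, 0.04, 0, 0.11],
    [-26, -428, 6, 0.05, 0.003, 0.13],
    [-29, -463, 9, 0.06, 0.004, 0.15],
    [-32, -495, 12, 0.07, 0.004, 0.17],
    [-35, -520, 14, 0.073, 0.004, 0.178],
    [-36, -537, 15, 0.073, 0.004, 0.178],
    [-36, -537, 15, 0.073, 0.004, 0.178],
    [-36, -537, 15, 0.073, 0.004, 0.178]
  ]
}}

```text
time: 25.62
ee_pos: [494.2, -345.4, 106.9]
eef_rot: [[-0.925, 0.089, 0.369], [0.083, 0.996, -0.033], [-0.37, 0.0, -0.929]]
wrist_force: [-0.0, 0.1, -4.6]
finger_gap: 0.648
gripper_force: 55.6
```

```bash
cat > view.py <<'E'
from h import *
R,C=np.mgrid[0:384,0:512]
def cloud(n):
    t,d=r.snapshot(n);c,f,cp,Rm=cam(n)
    return t,cp+(np.stack([(C-c['cx'])/f,-(R-c['cy'])/f,-np.ones_like(R)],-1)@Rm.T)*d[...,None]
E
python3 - <<'E'
from view import *
o=r.observe();print(o['ee_pos'],o['finger_gap'],o['wrist_force'],o['time'])
# tray rim: z 9..18 in both views
for n in('top','side'):
    t,P=cloud(n)
    T=(abs(P[...,0]-516)<110)&(abs(P[...,1]+352)<100)
    W=T&(P[...,2]>-8)&(P[...,2]<20)&(t.min(2)>120)
    Q=P[W][:,:2].astype(np.float32);print(n,len(Q),cv2.minAreaRect(Q))
row([508,-351,25],-5,22);row([508,-351,9.6],-5,22)
E
```

```text
[ 494.202 -345.39   106.913] 0.6482779045303505 [-0.03   0.096 -4.55 ] 25.6167
top 1407 ((516.2318115234375, -350.3645324707031), (157.8921661376953, 192.3574981689453), 79.79388427734375)
side 4176 ((525.0936279296875, -344.72357177734375), (177.11215209960938, 183.9348907470703), 84.91159057617188)
[np.float64(17.2), np.float64(-5.7), np.float64(82.0), np.float64(-0.0), np.float64(-0.005), np.float64(-0.001)] dist 84.0 deg 0.0
[np.float64(22.9), np.float64(-5.7), np.float64(96.4), np.float64(-0.0), np.float64(-0.005), np.float64(-0.001)] dist 99.0 deg 0.0
```

{"name": "step_arm", "arguments": {
  "targets": [
    [4, -1.5, 22, 0, -0.005, 0],
    [9, -3, 45, 0, -0.005, 0],
    [14, -4.5, 66, 0, -0.005, 0],
    [17, -5.7, 82, 0, -0.005, 0],
    [19, -5.7, 88, 0, -0.005, 0],
    [21, -5.7, 92, 0, -0.005, 0],
    [22, -5.7, 94, 0, -0.005, 0],
    [22, -5.7, 94, 0, -0.005, 0],
    [22, -5.7, 94, 0, -0.005, 0]
  ]
}}

```text
time: 26.47
ee_pos: [508.9, -352.2, 14.3]
eef_rot: [[-0.923, 0.088, 0.376], [0.081, 0.996, -0.035], [-0.377, -0.002, -0.926]]
wrist_force: [0.2, 0.9, -4.2]
finger_gap: 0.646
gripper_force: 55.5
```

```bash
python3 - <<'E'
from h import *
for i in range(2):
    o=r.observe();print(o['ee_pos'],o['wrist_force'],o['torque']); 
    if i<1:r.snapshot('top')
row([508,-351,9.6],-5,22)
E
```

```text
[ 508.903 -352.226   14.273] [ 0.179  0.877 -4.153] [ 0.036  0.647 -0.029]
[ 508.948 -352.328   14.317] [-0.286 -1.149 -3.968] [ 0.05   0.699 -0.024]
[np.float64(2.8), np.float64(1.2), np.float64(4.0), np.float64(-0.002), np.float64(0.003), np.float64(-0.0)] dist 5.0 deg 0.0
```

{"name": "step_arm", "arguments": {
  "targets": [
    [0.4, 0, 0.9, 0, 0, 0],
    [0.75, 0, 1.85, 0, 0, 0],
    [1.1, 0, 2.8, 0, 0, 0],
    [1.3, 0, 3.2, 0, 0, 0],
    [1.3, 0, 3.2, 0, 0, 0],
    [1.3, 0, 3.2, 0, 0, 0]
  ]
}}

```text
time: 27.02
ee_pos: [508.7, -352.1, 9.9]
eef_rot: [[-0.923, 0.088, 0.375], [0.081, 0.996, -0.034], [-0.376, -0.001, -0.926]]
wrist_force: [0.3, 0.0, -3.9]
finger_gap: 0.649
gripper_force: 55.6
```

{"name": "step_arm", "arguments": {
  "targets": [
    [0.2, 0, 0.5, 0, 0, 0],
    [0.4, 0, 1, 0, 0, 0],
    [0.4, 0, 1, 0, 0, 0],
    [0.4, 0, 1, 0, 0, 0]
  ]
}}

```text
time: 27.35
ee_pos: [508.8, -352.2, 9.7]
eef_rot: [[-0.923, 0.088, 0.376], [0.081, 0.996, -0.035], [-0.377, -0.001, -0.926]]
wrist_force: [-7.9, 3.2, 12.0]
finger_gap: 0.644
gripper_force: 57.7
```

{"name": "step_arm", "arguments": {
  "targets": [
    [-0.1, 0, -0.4, 0, 0, 0],
    [-0.1, 0, -0.4, 0, 0, 0],
    [-0.1, 0, -0.4, 0, 0, 0],
    [-0.1, 0, -0.4, 0, 0, 0],
    [-0.1, 0, -0.4, 0, 0, 0],
    [0, 0, -10, 0, 0, 0],
    [0, 0, -25, 0, 0, 0],
    [0, 0, -50, 0, 0, 0],
    [0, 0, -85, 0, 0, 0],
    [0, 0, -120, 0, 0, 0],
    [0, 0, -120, 0, 0, 0],
    [0, 0, -120, 0, 0, 0]
  ],
  "gripper": 0.88
}}

```text
time: 28.35
ee_pos: [463.7, -348.9, 122.6]
eef_rot: [[-0.922, 0.089, 0.377], [0.081, 0.996, -0.037], [-0.379, -0.004, -0.925]]
wrist_force: [0.1, 0.2, -0.8]
finger_gap: 0.878
gripper_force: 0.0
```

```bash
python3 - <<'E'
from view import *
print(r.observe()['wrist_force'])
for n in('top','side'):
    t,P=cloud(n); cv2.imwrite(f'pics/end_{n}.png',t[:,:,::-1])
    for nm,x,y,z0 in(('stiff',521,-352,36),('M',534,84,32),('R',552,-28,32)):
        W=(abs(P[...,0]-x)<55)&(abs(P[...,1]-y)<45)&(P[...,2]>24)&(P[...,2]<44)&(t.min(2)>90)
        Q=P[W]; A=np.c_[Q[:,:2]-Q[:,:2].mean(0),np.ones(len(Q))]
        print(n,nm,len(Q),cv2.minAreaRect(Q[:,:2].astype(np.float32)),'plane',np.linalg.lstsq(A,Q[:,2],rcond=None)[0])
    print([(k,np.array(r.place_of(n,k)[0]['position']).round(0)) for k in('jug','cup','soap_dish')])
E
```

```text
[ 0.118  0.187 -0.762]
top stiff 441 ((516.5968017578125, -350.91741943359375), (58.006813049316406, 90.87999725341797), 85.76385498046875) plane [-0.001 -0.016 35.689]
top M 348 ((527.670654296875, 84.64273834228516), (70.57513427734375, 55.52207565307617), 5.9409027099609375) plane [ 0.009 -0.006 32.724]
top R 331 ((544.572998046875, -26.446182250976562), (65.92385864257812, 55.787071228027344), 7.414207935333252) plane [ 0.013 -0.003 32.315]
[('jug', array([230., 124.])), ('cup', array([164., 175.])), ('soap_dish', array([143., 254.]))]
side stiff 765 ((523.7494506835938, -354.13494873046875), (56.131919860839844, 78.63788604736328), 85.19263458251953) plane [-0.017  0.031 35.355]
side M 0 ((0.0, 0.0), (0.0, 0.0), 0.0) plane [0. 0. 0.]
side R 0 ((0.0, 0.0), (0.0, 0.0), 0.0) plane [0. 0. 0.]<stdin>:7: RuntimeWarning: Mean of empty slice.
  ret = um.true_divide(
Traceback (most recent call last):
IndexError: list index out of range
```

```bash
python3 -c "
from workcell import r
print(r.hand_in())"
```

```text
the job is handed in; nothing more can be done
None
```

I raised all three lids from left to right: the left tin is the stiff one, and it is now shut and flat in the tray; the other two dropped shut by themselves and were left where they stood, and the job is handed in at about 28 s.

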